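# Ready the arbor and hold the cutter caddy

## Task

First lay the standing steel arbor on its side in the blue vee cradle, resting in both vees with its middle over the middle of the cradle, and let go of it. Then turn the round cutter caddy until its red can is squarely at the front, in line with the yellow pointer on the caddy's base, so that I can pick the cutter for this arbor. Finish while still gripping the black handle on top of the caddy, holding the turntable still, and leave the tin, the hammer and the wrench where they are.

Things in the scene. Friction and masses are not known exactly. Their poses are not given: they have to be found in the camera images.
- arbor: loose steel rod, round, 30 mm diameter and 135 mm long, with a brass stub of 18 mm diameter and 15 mm length on its top end (150 mm overall), about 0.4 kg; starts standing upright on the table on the robot's side of the cradle. Origin: centre of its lower end face; its z axis runs along the rod to the brass stub.
- arbor_mid (a point): the middle of the arbor, on its axis, 75 mm from the lower end face
- cradle: fixed blue vee cradle: base plate 80 x 140 x 18 mm with two 90 degree vees, each 14 mm thick, centred 50 mm either side of the middle (86 mm clear between them), open at the top; the vees' tips stand 63 mm above the table. Origin: centre of its underside on the table; a rod lies along its y axis, either way round.
- cradle_seat (a point): the point 62 mm above the table in the middle of the cradle where the axis of the arbor's middle lies when it is fully seated in both vees
- caddy_base: fixed round black base of the caddy, 260 mm across and 14 mm high, with a yellow pointer that sticks out at its front. Origin: centre of its underside on the table, on the turning axis; its own -x axis points to the front, through the yellow pointer.
- front_mark (a point): the yellow pointer at the front of the caddy's base, 170 mm from the turning axis and 10 mm above the table
- caddy (a joint): turntable angle in rad, turning freely both ways about the vertical with light drag (about 0.04 N m) and no stops or spring; it grows anticlockwise seen from above and is 0 (or a whole number of turns, 6.283) when the red can is exactly at the front; it starts between 0.7 and 5.58
- red_can (a point): centre of the top rim of the red can, 66 mm across and 80 mm high, one of four cans (red, steel, green, aluminium) fixed on the wooden turntable (240 mm across) 78 mm from its axis; the rim is 110 mm above the table, the cutters in the cans reach 145 mm or less
- handle (a point): centre of the black handle bar on top of the caddy's central post, on the turning axis, 185 mm above the table; the bar is 70 mm long, 14 mm wide and 30 mm high; its x axis runs along the length of the bar and points straight away from the red can
- tin: bystander: open steel tin, 68 mm across and 75 mm high, standing; leave alone. Origin: centre of its underside.
- hammer: bystander: hammer lying on the table, leave alone
- wrench: bystander: wrench lying on the table, leave alone
Things that resemble listed ones, but are neither listed nor needed, are in the scene too. Leave any brown look-alike of the cradle alone. Several things look just like the arbor: the one meant starts farthest to the robot's left.

How it is judged (in metres and radians):
On the way, in this order (a step that is already met when the one before it is completed fails the run):
1. the arbor lies in both vees of the cradle, let go of (x of arbor_mid in the frame of cradle_seat between -0.006 and 0.006 m and y of arbor_mid in the frame of cradle_seat between -0.02 and 0.02 m and z of arbor_mid in the frame of cradle_seat between -0.006 and 0.006 m and angle between the z axis of arbor and the y axis of cradle, either way round below 0.1 rad and contact force between the fingers and arbor below 0.1 N and linear speed of arbor below 0.02 m/s), for 0.2 s.
2. the red can is at the front and the gripper holds the caddy's handle (y of red_can in the frame of caddy_base between -0.012 and 0.012 m and x of red_can in the frame of caddy_base below -0.05 m and velocity of joint caddy between -0.05 and 0.05 rad/s and contact force between the fingers and caddy_base above 2 N and distance between the grasp point and handle below 0.04 m), for 0.2 s.
At the end, for the whole second after the job is handed in: Arbor at rest in both vees, fingers off it (middle within 20 mm along, 6 mm across and in height, axis within 0.1 rad); red can within 12 mm of the pointer's line; turntable still (under 0.05 rad/s), TCP within 40 mm of the handle's centre, fingers pressing over 2 N (all of step 1 and all of step 2); the arm keeps its last pose, push and grip.
It fails at once if a bystander (tin, hammer or wrench) is pushed more than 30 mm (distance of any of tin, hammer, wrench from where it was at the start of the episode above 0.03 m).
It also fails if it takes over 72 s, if anything falls off the work surface, if the arm or the gripper's body presses on something with over 40 N, if the wrist force passes 120 N, or if a joint passes its speed limit or range.

## Robot

A 7-joint arm with a two-finger parallel gripper is mounted at the origin on the work surface. World frame = base frame: x ahead of the robot, y to its left, z up, the work surface at z = 0. Lengths are in m, angles in degrees, forces in N, time in s.
With the tool pointing down it reaches from about 0.35 to 0.9 m from the base axis. Payload 7.2 kg.
Tool frame: the origin (TCP) lies between the finger pads, 19 mm behind the fingertips; this is the grasp point; z points along the fingers, y is the line along which they close (so a half turn about z gives the same grasp; the last joint's range is limited). The gripper opens to 88 mm and grips with 3 to 60 N. Pads are 20 mm wide; open, the fingers measure 115 mm over their backs; the gripper's body (75 mm by 178 mm) begins 61 mm behind the grasp point.
Start: joints at [-80.054, 23.554, -0.728, 91.456, 0.321, 64.991, -4.71], TCP at [0.15, 0.607, 0.241] pointing down, gripper open.
Joint ranges: [-169.25, 169.25], [-16.82, 113.86], [-84.01, 82.57], [7.8, 145.47], [-59.2, 239.2], [7.22, 106.19], [-163.78, 163.78]. Speed limits (degrees/s): [136.94, 136.94, 172.46, 172.46, 180, 180, 180].

## Interface

Orientations are given as a 3x3 rotation matrix whose columns are the frame's x, y, z axes.
In Python, from plant import get_state, capture, get_calibration, job_done gives the robot as it stands. The module is installed in compiled form; this text tells all that it offers.
- The arm moves only by the tool servo_tool, never from a script. Its argument "targets" is a list of rows, each a list of 7 numbers: the turn, a rotation vector about the tool's x, y, z in rad, then the shift along the tool's x, y, z in units of 40 mm (1.0 is 40 mm), then the closure, from 0 (fully open) to 1 (shut). A call has 1 to 8 rows; each row shifts and turns the commanded pose from where the row before left it, along the tool's axes as they then stand; what a row does not reach is not made up. A row lasts 1/12 s, in which the tool goes at most 41.7 mm and 7.16 degrees, less where a joint would pass 70% of its speed; a pose out of reach is approached as far as the arm can. A call is refused whole if a number of a shift passes 1 or a number of a turn 0.125, either way. A call with a gripper value outside its range is refused whole. The fingers move at their own pace and stop on an object; "squeeze" is the grip in N (left out, the last holds). Time passes only in rows, so rows that do not move let the fingers close. It gives the time, the measured TCP pose, the force, the opening and the grip force at its end, in the units of the state.
- get_state(): the state, without advancing time (a new reading comes with each control period).
- capture(name): name is "scene" or "side" or "wrist"; returns (picture, depth): 480x640x3 uint8, red, green, blue; 480x640 float32, m along the optical axis (not along the pixel's ray), 0 where there is no reading.
- get_calibration(name): a dict with "fx", "fy", "cx", "cy" (pixels), "extrinsics" (4x4, takes a point from camera to world coordinates). Camera axes: x right, y up, looking along -z (the intrinsics and any distortion apply to the point x, -y, -z); pixel columns grow to the right and rows downward; lengths in m; the calibration is good to about 2 mm. A picture is of the moment at which its call begins: read the wrist's pose just before it. get_calibration takes no time and is no camera call; for the wrist camera it gives the pose at the moment of the call.
- job_done(): hands the job in; it is judged then, once.
The state is a dict: "time_s": time; "q": joint angles; "joint_velocities": joint speeds; "joint_torque": joint torques, N m; "eef_pos": TCP position; "tool_rot": TCP orientation; "contact_force": force on the tool from outside, world axes, zero at the start; "torque": the same for the moment, N m; "finger_gap": finger opening in m; "grasp_force": force on a finger pad.
Only numpy, scipy, OpenCV 4.12 (cv2) and the standard library are available. Lean on these libraries where they do the work, as an engineer would, in place of code of your own. Each camera call takes 0.05 s, during which the arm holds its last target. There are 200 camera calls.

## Working session

There is one attempt and no reset: what is moved stays moved. The work goes in short steps, Python scripts to look and compute and a tool call to move; the robot and the scene stay as the last step left them, time stands still between calls to the robot, and variables do not carry over. Pictures are saved under pics/ and viewed, at most 10 in all, crops included, and the job is handed in when it is done.

Besides the shell and the picture viewer there is one more tool, called after "Call:" as a command line: name --pt "numbers of a row" for each row, then --argument value for the rest. servo_tool: Moves the arm, as the interface text tells. Its arguments: {"type":"object","properties":{"targets":{"type":"array"},"squeeze":{"type":"number"}},"required":["targets"]}

```bash
mkdir -p pics; cat > h.py <<'E'
import numpy as np, cv2
from plant import *
def snap(n,f):
    c=get_calibration(n); p,d=capture(n); cv2.imwrite('pics/'+f+'.png',p[:,:,::-1]); np.savez('pics/'+f,p=p,d=d,E=c['extrinsics'],K=[c['fx'],c['fy'],c['cx'],c['cy']])
    return load(f)
def load(f):
    return dict(np.load('pics/'+f+'.npz'))
def cloud(s):
    fx,fy,cx,cy=s['K'];v,u=np.mgrid[:480,:640];d=s['d']
    P=np.stack([(u-cx)/fx*d,-(v-cy)/fy*d,-d],-1)
    W=P@s['E'][:3,:3].T+s['E'][:3,3]; W[d==0]=np.nan
    return W
def onplane(s,u,v,z):
    fx,fy,cx,cy=s['K'];r=s['E'][:3,:3]@np.array([(u-cx)/fx,-(v-cy)/fy,-1]);o=s['E'][:3,3]
    return o+r*(z-o[2])/r[2]
E
python3 - <<'E'
from h import *
for n in('scene','side'):
    s=snap(n,n+'0'); print(n,s['E'].round(3).tolist(),s['K'])
print(get_state())
E
```

```text
scene [[-0.554, -0.564, 0.613, 1.276], [0.833, -0.383, 0.4, 0.435], [0.009, 0.732, 0.682, 0.891], [0.0, 0.0, 0.0, 1.0]] [440.2879521  440.2879521  321.94762012 237.37447457]
side [[0.943, 0.165, -0.289, 0.142], [-0.333, 0.487, -0.807, -1.242], [0.008, 0.858, 0.514, 0.921], [0.0, 0.0, 0.0, 1.0]] [531.21284051 531.21284051 331.21016667 232.59070346]
{'time_s': 0.1, 'q': array([-80.05416381,  23.5962199 ,  -0.73123816,  91.49692958,
         0.320888  ,  64.98963141,  -4.70974397]), 'joint_velocities': array([-0.01285331, -0.05252824,  0.01402203, -0.10282259,  0.03113967,
       -0.00812122,  0.13356293]), 'joint_torque': array([ 1.90517996e-03, -5.89099503e+01,  6.43401984e-01, -2.91710919e+01,
       -5.38464147e-02,  1.43940450e-02,  4.32898526e-05]), 'eef_pos': array([0.14955673, 0.60642217, 0.24060093]), 'tool_rot': array([[-9.70928277e-01,  2.39370451e-01, -2.59836507e-04],
       [ 2.39370579e-01,  9.70927293e-01, -1.38512732e-03],
       [-7.92761955e-05, -1.40705650e-03, -9.99999007e-01]]), 'contact_force': array([0.22314323, 0.80384584, 0.01425915]), 'torque': array([ 0.02452521, -0.01075239, -0.03241855]), 'grasp_force': 0.0, 'finger_gap': 0.08775790839154694}
```

View pics/scene0.png

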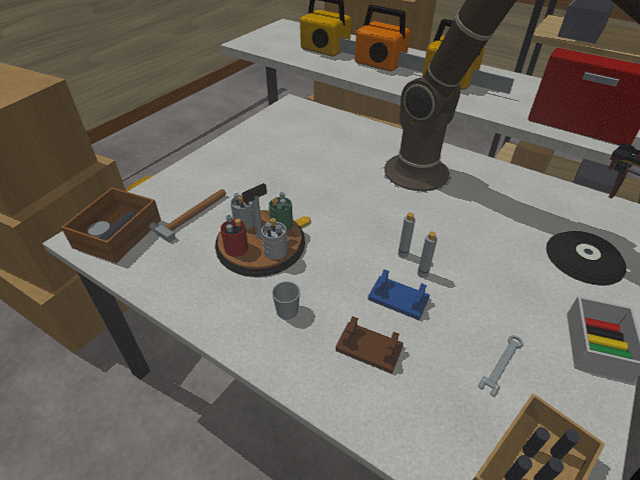

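View pics/side0.png

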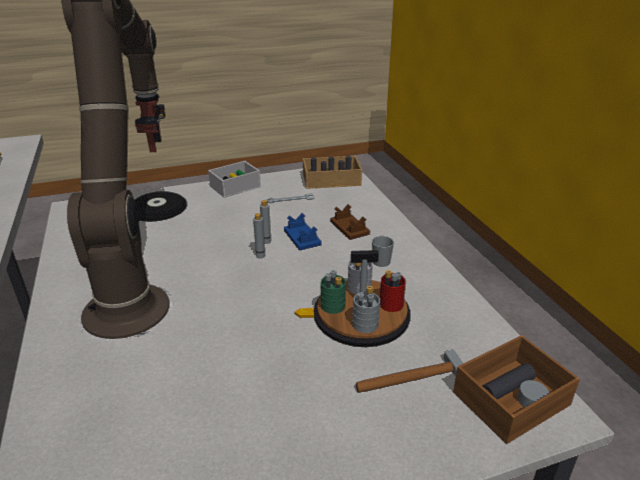

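The scene view shows two upright arbors at (406,235) and (427,255), with the blue cradle at (400,295) and the brown one at (370,345). The caddy is at (262,245), its yellow pointer at (303,222), the red can at (233,237) and the tin at (287,300). The side view shows the same things.

```bash
python3 - <<'E'
from h import *
for n in('scene0','side0'):
    s=load(n);W=cloud(s);hsv=cv2.cvtColor(s['p'],cv2.COLOR_RGB2HSV);H,S,V=[hsv[...,i].astype(int) for i in range(3)]
    z=W[...,2]; ws=(W[...,0]>.25)&(W[...,0]<1.0)&(abs(W[...,1])<.6)&(z<.3)
    print(n)
    def rep(name,m):
        k,l,st,c=cv2.connectedComponentsWithStats((m&ws).astype(np.uint8))
        for i in range(1,k):
            if st[i,4]>25:
                q=W[l==i]; print(name,st[i].tolist(),'min',np.nanpercentile(q,2,0).round(3),'max',np.nanpercentile(q,98,0).round(3),'mean',q.mean(0).round(4))
    rep('blue',(H>100)&(H<125)&(S>130))
    rep('brass',(H>14)&(H<32)&(S>130)&(z>.06))
    rep('yellow',(H>18)&(H<32)&(S>150)&(z<.04))
    rep('red',((H<6)|(H>174))&(S>150))
    rep('black',(V<60)&(z>.15))
    rep('grey',(S<60)&(z>.03)&(z<.16))
E
```

```text
scene0
blue [369, 270, 60, 49, 1008] min [0.521 0.143 0.014] max [0.601 0.267 0.061] mean [0.564  0.2082 0.0253]
brass [270, 218, 6, 8, 27] min [ 0.556 -0.194  0.076] max [ 0.617 -0.15   0.132] mean [ 0.6074 -0.1583  0.1232]
yellow [295, 217, 15, 10, 99] min [ 0.431 -0.19   0.002] max [ 0.476 -0.158  0.012] mean [ 0.4543 -0.1722  0.0086]
red [221, 222, 13, 15, 27] min [ 0.666 -0.276  0.086] max [ 0.706 -0.22   0.112] mean [ 0.693  -0.2518  0.1061]
black [243, 184, 23, 19, 248] min [ 0.57  -0.23   0.172] max [ 0.633 -0.208  0.201] mean [ 0.6027 -0.2184  0.1889]
grey [224, 193, 64, 67, 1728] min [ 0.562 -0.319  0.034] max [ 0.687 -0.115  0.143] mean [ 0.619  -0.2025  0.0895]
grey [279, 192, 8, 18, 90] min [ 0.493 -0.208  0.091] max [ 0.536 -0.179  0.138] mean [ 0.5188 -0.1936  0.1219]
grey [98, 210, 38, 30, 306] min [ 0.742 -0.598  0.038] max [ 0.864 -0.557  0.052] mean [ 0.8063 -0.5764  0.047 ]
grey [399, 216, 16, 35, 348] min [0.399 0.129 0.032] max [0.421 0.156 0.135] mean [0.4144 0.1448 0.0888]
grey [418, 233, 19, 38, 385] min [0.439 0.207 0.032] max [0.459 0.234 0.136] mean [0.452
[... 1723 characters left out ...]
mean [0.3918 0.5894 0.0514]
grey [253, 204, 18, 47, 549] min [0.388 0.125 0.032] max [0.454 0.22  0.136] mean [0.4186 0.1673 0.0881]
grey [372, 236, 22, 24, 397] min [ 0.717 -0.044  0.034] max [0.779 0.024 0.077] mean [ 0.7499 -0.0119  0.0588]
grey [343, 260, 37, 73, 1621] min [ 0.542 -0.33   0.034] max [ 0.644 -0.134  0.145] mean [ 0.5813 -0.2581  0.0862]
grey [325, 270, 11, 18, 124] min [ 0.501 -0.21   0.095] max [ 0.53  -0.17   0.139] mean [ 0.5154 -0.1959  0.121 ]
grey [385, 272, 17, 15, 137] min [ 0.657 -0.265  0.084] max [ 0.693 -0.221  0.14 ] mean [ 0.6722 -0.2477  0.1147]
grey [483, 363, 53, 31, 749] min [ 0.738 -0.599  0.033] max [ 0.865 -0.561  0.053] mean [ 0.8063 -0.5842  0.0461]
```

```bash
python3 - <<'E'
from h import *
for n in('scene0','side0'):
    s=load(n);W=cloud(s);hsv=cv2.cvtColor(s['p'],cv2.COLOR_RGB2HSV);H,S=hsv[...,0].astype(int),hsv[...,1]
    m=(H>100)&(H<125)&(S>130)&(W[...,0]>.4)&(W[...,0]<.7)&(abs(W[...,1])<.4)&(W[...,2]<.1)
    # tint-only silhouette of base plate top
    mm=m&(abs(W[...,2]-.018)<.006)
    print(n,cv2.minAreaRect((W[mm][:,:2]*1000).astype(np.float32)))
    mm=m&(W[...,2]>.045)
    k=cv2.kmeans(W[mm].astype(np.float32),2,None,(3,50,1e-5),5,0); print(k[2].round(3))
    # table height check & pure cylinder
    for c in((.443,.216),(.401,.140)):
        q=(np.hypot(W[...,0]-c[0],W[...,1]-c[1])<.035)&(W[...,2]>.03)&(W[...,2]<.16); print(W[q].mean(0).round(3),W[q].max(0).round(3))
st=get_state();c=get_calibration('wrist');E=c['extrinsics'];R=st['tool_rot']
print(R.T@(E[:3,3]-st['eef_pos']),R.T@E[:3,:3],c['fx'])
E
```

```text
scene0 ((559.3230590820312, 204.7179412841797), (81.54466247558594, 137.0686492919922), 5.755218029022217)
[[0.565 0.155 0.055]
 [0.555 0.254 0.055]]
[0.452 0.222 0.095] [0.461 0.235 0.151]
[0.414 0.145 0.095] [0.423 0.157 0.153]
side0 ((554.8050537109375, 198.54043579101562), (78.19007110595703, 139.09400939941406), 5.92726469039917)
[[0.553 0.25  0.053]
 [0.559 0.152 0.054]]
[0.441 0.211 0.096] [0.457 0.236 0.154]
[0.401 0.133 0.093] [0.418 0.155 0.152]
[ 0.06516037  0.00087134 -0.14379234] [[ 3.18111212e-04  9.70162189e-01  2.42456648e-01]
 [ 9.99999863e-01 -4.09164175e-04  3.25189861e-04]
 [ 4.14691482e-04  2.42456511e-01 -9.70162186e-01]] 367.22743164954704
```

Call:
servo_tool --pt "0 0 0 -0.76 -0.47 -0.11 0" --pt "0 0 0 -0.76 -0.47 -0.11 0" --pt "0 0 0 -0.76 -0.47 -0.11 0" --pt "0 0 0 -0.76 -0.47 -0.11 0" --pt "0 0 0 -0.76 -0.47 -0.11 0" --pt "0 0 0 -0.76 -0.47 -0.11 0" --pt "0 0 0 -0.76 -0.47 -0.11 0" --pt "0 0 0 -0.76 -0.47 -0.11 0"

```text
time_s: 0.77
eef_pos: [0.3506, 0.401, 0.2766]
tool_rot: [[-0.971, 0.239, -0.0], [0.239, 0.971, -0.0], [0.0, -0.0, -1.0]]
contact_force: [0.4, 1.4, -0.2]
finger_gap: 0.0875
grasp_force: 0.0
```

Call:
servo_tool --pt "0 0 0 -0.76 -0.47 -0.11 0" --pt "0 0 0 -0.76 -0.47 -0.11 0" --pt "0 0 0 -0.76 -0.47 -0.11 0" --pt "0 0 0 -0.76 -0.47 -0.11 0" --pt "0 0 0 -0.76 -0.47 -0.11 0" --pt "0 0 0 -0.76 -0.47 -0.11 0" --pt "0 0 0.122 0 0 0 0" --pt "0 0 0.122 0 0 0 0"

```text
time_s: 1.43
eef_pos: [0.5015, 0.2466, 0.3028]
tool_rot: [[-0.88, 0.476, 0.0], [0.476, 0.88, -0.001], [-0.001, -0.001, -1.0]]
contact_force: [-0.9, 0.3, -0.4]
finger_gap: 0.0877
grasp_force: 0.0
```

Call:
servo_tool --pt "0 0 0.122 0 0 0 0" --pt "0 0 0.122 0 0 0 0" --pt "0 0 0.122 0 0 0 0" --pt "0 0 0.122 0 0 0 0" --pt "0 0 0.122 0 0 0 0" --pt "0 0 0.122 0 0 0 0" --pt "0 0 0.122 0 0 0 0" --pt "0 0 0.122 0 0 0 0"

```text
time_s: 2.1
eef_pos: [0.4996, 0.2493, 0.3025]
tool_rot: [[-0.103, 0.995, -0.001], [0.995, 0.103, -0.0], [-0.0, -0.001, -1.0]]
contact_force: [-0.7, 0.8, -0.6]
finger_gap: 0.0878
grasp_force: 0.0
```

```bash
python3 - <<'E'
from h import *
st=get_state(); print(st['time_s'],st['q'].round(1),st['eef_pos'],st['tool_rot'].round(3))
snap('wrist','w1')
E
```

```text
2.1 [-50.8  14.6  24.1  97.3  -6.3  69.4 -19.3] [0.49961062 0.2492737  0.30254845] [[-0.103  0.995 -0.001]
 [ 0.995  0.103 -0.   ]
 [-0.    -0.001 -1.   ]]
```

View pics/w1.png

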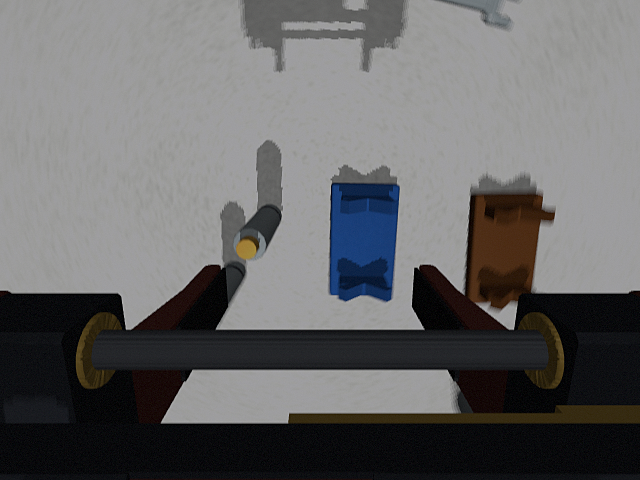

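The wrist view shows the left arbor, with its brass top at (248,248) and its foot at (270,212). The blue cradle is at (362,240), and the second arbor is partly hidden at (232,285). Now to measure the arbor and cradle.

```bash
python3 - <<'E'
from h import *
s=load('w1');W=cloud(s);hsv=cv2.cvtColor(s['p'],cv2.COLOR_RGB2HSV);H,S,V=[hsv[...,i].astype(int) for i in range(3)]
z=W[...,2]
m=(H>14)&(H<32)&(S>120)&(z>.12)&(z<.17); v,u=np.nonzero(m); print('brass depth',W[m].mean(0),W[m].max(0)); 
m2=m.copy()
print('brass ray',onplane(s,u.mean(),v.mean(),.15),len(u))
q=W[(abs(z-.135)<.006)&(abs(W[...,0]-.445)<.05)&(abs(W[...,1]-.215)<.05)][:,:2].astype(np.float32);print('shoulder',cv2.minEnclosingCircle(q))
b=(H>100)&(H<125)&(S>110)&(z<.09)
r=W[b&(abs(z-.018)<.004)];print('base',cv2.minAreaRect((r[:,:2]*1000).astype(np.float32)),r[:,2].mean())
v,u=np.nonzero(b&(abs(z-.018)<.004)&(u*0==0) if False else b&(abs(z-.018)<.004))
P=np.array([onplane(s,a,c,.018) for a,c in zip(u,v)]);print('base ray',cv2.minAreaRect((P[:,:2]*1000).astype(np.float32)))
t=W[b&(z>.045)];k=cv2.kmeans(t.astype(np.float32),2,None,(3,50,1e-5),5,0);
for i in(0,1):
    a=t[k[1][:,0]==i];print(a.min(0).round(3),a.max(0).round(3),len(a))
E
```

```text
brass depth [0.44159558 0.22441752 0.14885869] [0.44994456 0.23156312 0.15217819]
brass ray [0.44178307 0.2247557  0.15      ] 386
shoulder ((0.441407710313797, 0.22294679284095764), 0.014979805797338486)
base ((557.949462890625, 206.68362426757812), (79.46739959716797, 139.1385498046875), 5.735527038574219) 0.018279859943576202
base ray ((557.66455078125, 207.01828002929688), (79.11085510253906, 138.52671813964844), 5.742002010345459)
[0.532 0.147 0.045] [0.591 0.167 0.065] 666
[0.522 0.247 0.045] [0.584 0.266 0.065] 715
```

Call:
servo_tool --pt "0 0 0 0.49 -0.5 0.42 0" --pt "0 0 0 0.49 -0.5 0.42 0" --pt "0 0 0 0.49 -0.5 0.42 0" --pt "0 -0.12 0 0 0 0 0" --pt "0 -0.12 0 0 0 0 0" --pt "0 -0.12 0 0 0 0 0" --pt "0 -0.12 0 0 0 0 0"

```text
time_s: 2.73
eef_pos: [0.434, 0.3018, 0.2535]
tool_rot: [[-0.099, 0.994, 0.053], [0.879, 0.112, -0.463], [-0.466, 0.001, -0.885]]
contact_force: [0.2, -0.8, -0.1]
finger_gap: 0.0879
grasp_force: 0.0
```

Call:
servo_tool --pt "0 -0.12 0 0 0 0 0" --pt "0 -0.12 0 0 0 0 0" --pt "0 -0.12 0 0 0 0 0" --pt "0 -0.12 0 0 0 0 0" --pt "0 0 0 0 0 0 0"

```text
time_s: 3.15
eef_pos: [0.4313, 0.3037, 0.2471]
tool_rot: [[-0.073, 0.993, 0.091], [0.559, 0.116, -0.821], [-0.826, -0.009, -0.564]]
contact_force: [-2.0, 0.2, -1.8]
finger_gap: 0.0878
grasp_force: 0.0
```

```bash
python3 - <<'E'
from h import *
st=get_state(); print(st['time_s'],st['q'].round(1),st['eef_pos'],st['tool_rot'].round(3))
E
```

```text
3.15 [-75.   40.9  24.7  87.5  21.3  96.2 -48.6] [0.43125982 0.30370711 0.24713647] [[-0.073  0.993  0.091]
 [ 0.559  0.116 -0.821]
 [-0.826 -0.009 -0.564]]
```

Call:
servo_tool --pt "0 0 0 0.74 0.02 0 0" --pt "0 0 0 0.74 0.02 0 0" --pt "0 0 0 0.74 0.02 0 0" --pt "0 0 0 0 0 0.7 0" --pt "0 0 0 0 0 0.7 0" --pt "0 0 0 0 0 0.6 0" --pt "0 0 0 0 0 0 0"

```text
time_s: 3.73
eef_pos: [0.438, 0.2818, 0.1331]
tool_rot: [[-0.062, 0.995, 0.084], [0.57, 0.104, -0.815], [-0.819, -0.003, -0.573]]
contact_force: [-0.5, -0.1, -0.7]
finger_gap: 0.0876
grasp_force: 0.0
```

```bash
cat > st.py <<'E'
from h import *
import sys
st=get_state(); R=st['tool_rot']; print(st['time_s'],st['q'].round(1),st['eef_pos'].round(4)); print(R.round(3))
print('gap',st['finger_gap'].__round__(4),'F',st['grasp_force'],st['contact_force'].round(1))
if len(sys.argv)>3: print('units to goal',(R.T@(np.array(list(map(float,sys.argv[1:4])))-st['eef_pos'])/.04).round(3))
E
python3 st.py .4415 .2235 .085
python3 - <<'E'
from h import *
s=snap('wrist','w2');W=cloud(s);z=W[...,2]
q=W[(z>.04)&(z<.128)&(np.hypot(W[...,0]-.4415,W[...,1]-.2235)<.04)]
print(len(q),q.min(0),q.max(0),q.mean(0))
E
```

```text
3.7333 [-72.9  47.8  23.5  92.4  19.1  84.8 -53.1] [0.438  0.2818 0.1331]
[[-0.062  0.995  0.084]
 [ 0.57   0.104 -0.815]
 [-0.819 -0.003 -0.573]]
gap 0.0876 F 0.0 [-0.5 -0.1 -0.7]
units to goal [ 0.15  -0.06   1.886]
6628 [0.42648236 0.21897003 0.04003784] [0.45621239 0.23883987 0.12799648] [0.4403205  0.2340592  0.08719793]
```

View pics/w2.png

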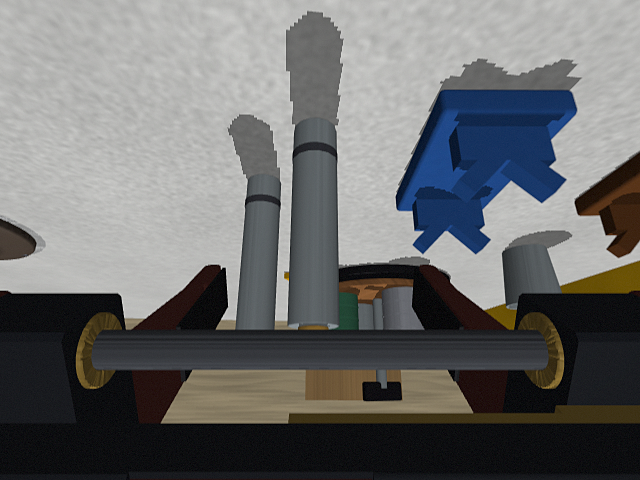

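The arbor is centred between the fingers, at about (312,220), and measures (0.4413, 0.2238), which matches the first measurement. Advance and grip.

Call:
servo_tool --pt "0 0 0 0.05 -0.02 0.63 0" --pt "0 0 0 0.05 -0.02 0.63 0" --pt "0 0 0 0.05 -0.02 0.63 0" --pt "0 0 0 0 0 0 0"

```text
time_s: 4.12
eef_pos: [0.4415, 0.2253, 0.085]
tool_rot: [[-0.062, 0.994, 0.085], [0.57, 0.106, -0.815], [-0.819, -0.002, -0.574]]
contact_force: [-1.2, -0.7, -0.2]
finger_gap: 0.0877
grasp_force: 0.0
```

Call:
servo_tool --pt "0 0 0 0 0 0 1" --pt "0 0 0 0 0 0 1" --pt "0 0 0 0 0 0 1" --pt "0 0 0 0 0 0 1" --pt "0 0 0 0 0 0 1" --pt "0 0 0 0 0 0 1" --pt "0 0 0 0 0 0 1" --pt "0 0 0 0 0 0 1" --squeeze 30

```text
time_s: 4.78
eef_pos: [0.4418, 0.2288, 0.0856]
tool_rot: [[-0.063, 0.994, 0.089], [0.57, 0.109, -0.814], [-0.819, 0.0, -0.574]]
contact_force: [-0.0, -0.1, 0.6]
finger_gap: 0.0377
grasp_force: 0.0
```

```bash
python3 st.py .4415 .2235 .085
```

```text
4.7833 [-71.   49.2  23.5  99.2  20.5  76.  -55. ] [0.4418 0.2288 0.0856]
[[-0.063  0.994  0.089]
 [ 0.57   0.109 -0.814]
 [-0.819  0.    -0.574]]
gap 0.0377 F 0.0 [-0.  -0.1  0.6]
units to goal [-0.062 -0.021  0.117]
```

Call:
servo_tool --pt "0 0 0 0 0 0.1 1" --pt "0 0 0 0 0 0 1" --pt "0 0 0 0 0 0 1" --pt "0 0 0 0 0 0 1" --squeeze 30

```text
time_s: 5.12
eef_pos: [0.4419, 0.2254, 0.0831]
tool_rot: [[-0.063, 0.994, 0.089], [0.57, 0.109, -0.814], [-0.819, -0.0, -0.574]]
contact_force: [-1.0, -0.5, -0.5]
finger_gap: 0.0295
grasp_force: 29.8
```

Call:
servo_tool --pt "0 0 0 0 0 0 1" --pt "0 0 0 -0.2 0 -0.14 1" --pt "0 0 0 -0.4 0 -0.3 1" --pt "0 0 0 -0.5 0 -0.35 1" --pt "0 0 0 -0.5 0 -0.35 1" --pt "0 0 0 -0.45 0 -0.3 1" --pt "0 0 0 0 0 0 1"

```text
time_s: 5.7
eef_pos: [0.4436, 0.2259, 0.1874]
tool_rot: [[-0.059, 0.994, 0.091], [0.574, 0.108, -0.812], [-0.817, 0.004, -0.577]]
contact_force: [1.0, 0.5, -3.7]
finger_gap: 0.0298
grasp_force: 29.8
```

```bash
python3 st.py; python3 - <<'E'
from h import *
st=get_state();s=snap('wrist','w3');W=cloud(s)
T=(W-st['eef_pos'])@st['tool_rot']
m=(abs(T[...,1])<.025)&(np.linalg.norm(T,axis=-1)<.14)
q=T[m&(T[...,2]>-.03)]
print(len(q),q.min(0).round(4),q.max(0).round(4))
qq=W[m&(T[...,2]>-.03)];print(qq.min(0).round(4),qq.max(0).round(4))
E
```

```text
5.7 [-72.3  40.4  25.7  98.4  22.7  84.  -51. ] [0.4436 0.2259 0.1874]
[[-0.059  0.994  0.091]
 [ 0.574  0.108 -0.812]
 [-0.817  0.004 -0.577]]
gap 0.0298 F 29.786981642246246 [ 1.   0.5 -3.7]
18454 [-0.0381 -0.0243 -0.03  ] [0.0733 0.025  0.047 ]
[0.4167 0.2148 0.1045] [0.4689 0.2594 0.2296]
```

View pics/w3.png

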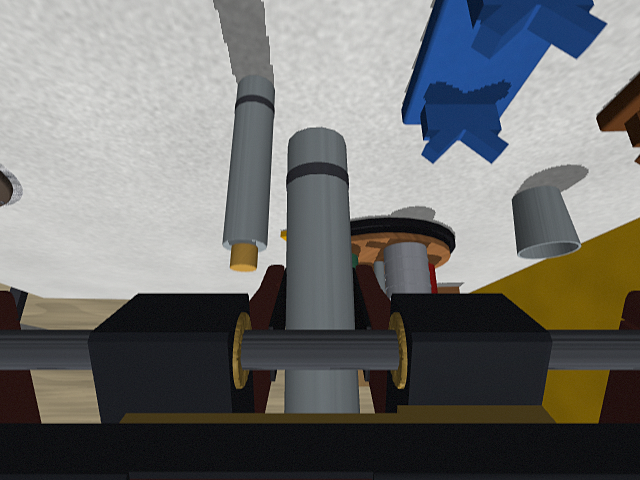

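Call:
servo_tool --pt "0 0.06 0 0 0 0 1" --pt "0 0.12 0 0 0 0 1" --pt "0 0.12 0 0 0 0 1" --pt "0 0.12 0 0 0 0 1" --pt "0 0.12 0 0 0 0 1" --pt "0 0.12 0 0 0 0 1" --pt "0 0.12 0 0 0 0 1" --pt "0 0.12 0 0 0 0 1"

```text
time_s: 6.42
eef_pos: [0.4419, 0.2254, 0.1834]
tool_rot: [[-0.108, 0.994, 0.007], [0.993, 0.109, -0.055], [-0.055, 0.001, -0.998]]
contact_force: [-0.8, -0.8, -4.6]
finger_gap: 0.0295
grasp_force: 29.8
```

Call:
servo_tool --pt "0 0.12 0 0 0 0 1" --pt "0 0.12 0 0 0 0 1" --pt "0 0.12 0 0 0 0 1" --pt "0 0.12 0 0 0 0 1" --pt "0 0.12 0 0 0 0 1" --pt "0 0.06 0 0 0 0 1" --pt "0 0 0 0 0 0 1"

```text
time_s: 7.0
eef_pos: [0.4412, 0.2219, 0.1807]
tool_rot: [[-0.082, 0.995, -0.063], [0.83, 0.103, 0.548], [0.551, -0.007, -0.834]]
contact_force: [-0.1, -0.3, -4.0]
finger_gap: 0.0295
grasp_force: 29.8
```

```bash
python3 st.py .558 .21 .2
```

```text
7.0 [-20.4  16.6  11.9 121.  -48.7  52.9  30.8] [0.4412 0.2219 0.1807]
[[-0.082  0.995 -0.063]
 [ 0.83   0.103  0.548]
 [ 0.551 -0.007 -0.834]]
gap 0.0295 F 29.786680340766907 [-0.1 -0.3 -4. ]
units to goal [-0.222  2.87  -0.75 ]
```

Call:
servo_tool --pt "0 0 0 -0.09 0.35 -0.06 1" --pt "0 0 0 -0.18 0.72 -0.13 1" --pt "0 0 0 -0.18 0.72 -0.13 1" --pt "0 0 0 -0.18 0.72 -0.13 1" --pt "0 0.03 0 -0.09 0.37 -0.06 1" --pt "0 0 0 0 0 0 1" --pt "0 0 0 0 0 0 1"

```text
time_s: 7.58
eef_pos: [0.5595, 0.203, 0.1823]
tool_rot: [[-0.087, 0.994, -0.067], [0.815, 0.11, 0.569], [0.573, -0.005, -0.819]]
contact_force: [0.1, 0.1, -3.5]
finger_gap: 0.0291
grasp_force: 29.8
```

```bash
python3 st.py .559 .199 .125; python3 - <<'E'
from h import *
st=get_state();s=snap('wrist','w4');W=cloud(s)
snap('scene','s4');snap('side','d4')
T=(W-st['eef_pos'])@st['tool_rot']
m=(abs(T[...,1])<.02)&(np.linalg.norm(T,axis=-1)<.14)&(T[...,0]>.015)
q=W[m];print(len(q),q.min(0).round(4),q.max(0).round(4))
for n in('s4','d4'):
    s=load(n);W=cloud(s);m=(np.linalg.norm(W-st['eef_pos'],axis=-1)<.11)&(abs(W[...,2]-st['eef_pos'][2])<.025)
    hsv=cv2.cvtColor(s['p'],cv2.COLOR_RGB2HSV);b=m&(hsv[...,0]>14)&(hsv[...,0]<32)&(hsv[...,1]>120);print(n,b.sum(),W[b].min(0).round(3) if b.any() else '',W[b].max(0).round(3) if b.any() else '')
p=np.hstack([cv2.resize(load('s4')['p'][150:330,300:500],(400,360)),cv2.resize(load('d4')['p'][150:330,210:410],(400,360))]);cv2.imwrite('pics/c4.png',p[:,:,::-1])
E
```

```text
7.5833 [-15.8  27.1  13.5 105.2 -48.4  61.4  31.8] [0.5595 0.203  0.1823]
[[-0.087  0.994 -0.067]
 [ 0.815  0.11   0.569]
 [ 0.573 -0.005 -0.819]]
gap 0.0291 F 29.782161712646484 [ 0.1  0.1 -3.5]
units to goal [-0.902 -0.016  1.119]
37384 [0.5357 0.1603 0.1763] [0.5842 0.2877 0.2806]
s4 0  
d4 22 [0.559 0.131 0.172] [0.572 0.149 0.188]
```

View pics/w4.png

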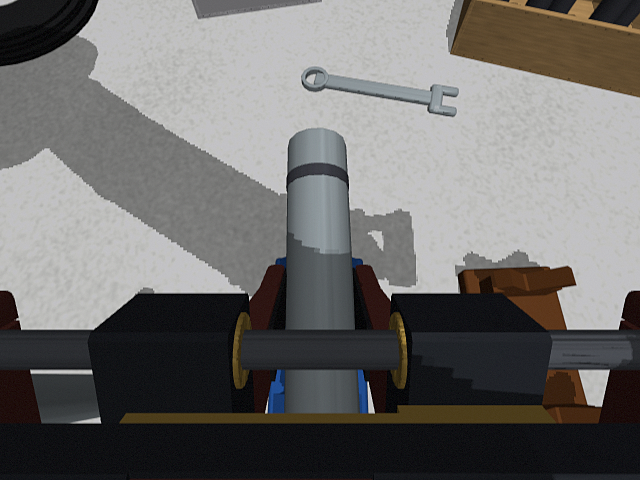

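View pics/c4.png

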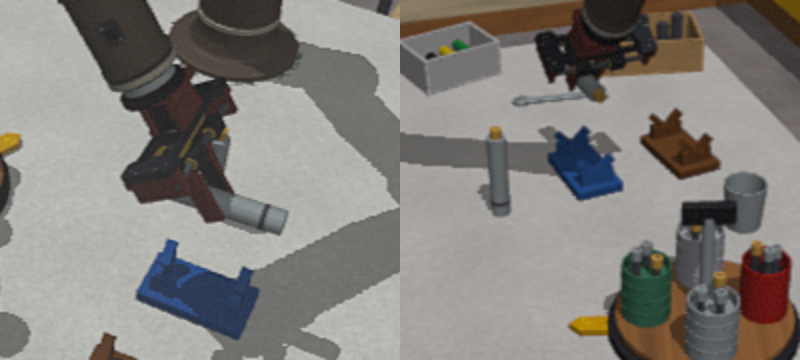

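The first picture shows the rod held level above the cradle, with its foot end at (318,135). The crops show it lined up over the blue cradle. Lower it.

Call:
servo_tool --pt "0 0 0 -0.35 0 0.42 1" --pt "0 0 0 -0.35 0 0.45 1" --pt "0 0 0 -0.35 0 0.45 1" --pt "0 0 0 -0.3 0 0.4 1" --pt "0 0 0 -0.15 0 0.2 1" --pt "0 0 0 0 0 0 1" --pt "0 0 0 0 0 0 1"

```text
time_s: 8.32
eef_pos: [0.56, 0.1987, 0.0872]
tool_rot: [[-0.088, 0.994, -0.066], [0.812, 0.11, 0.573], [0.576, -0.003, -0.817]]
contact_force: [-0.4, -0.0, -2.7]
finger_gap: 0.0296
grasp_force: 29.8
```

```bash
python3 st.py .559 .199 .066
```

```text
8.3167 [-12.8  34.9  10.4 108.1 -54.1  54.2  41.7] [0.56   0.1987 0.0872]
[[-0.088  0.994 -0.066]
 [ 0.812  0.11   0.573]
 [ 0.576 -0.003 -0.817]]
gap 0.0296 F 29.784802794456482 [-0.4 -0.  -2.7]
units to goal [-0.297 -0.022  0.439]
```

Call:
servo_tool --pt "0 0 0 -0.1 -0.01 0.14 1" --pt "0 0 0 -0.1 -0.01 0.14 1" --pt "0 0 0 -0.08 0 0.12 1" --pt "0 0 0 0 0 0 1" --pt "0 0 0 0 0 0 1"

```text
time_s: 8.73
eef_pos: [0.559, 0.1984, 0.0671]
tool_rot: [[-0.088, 0.994, -0.066], [0.812, 0.11, 0.573], [0.576, -0.003, -0.817]]
contact_force: [-1.5, 0.5, -2.7]
finger_gap: 0.0295
grasp_force: 30.0
```

```bash
python3 st.py .559 .199 .064;python3 - <<'E'
from h import *
st=get_state();s=snap('wrist','w5');W=cloud(s)
T=(W-st['eef_pos'])@st['tool_rot']
m=(abs(T[...,1])<.02)&(np.linalg.norm(T,axis=-1)<.14)&(W[...,1]>.262)&(W[...,2]>.03)
q=W[m];print(len(q),q.min(0).round(4),q.max(0).round(4))
E
```

```text
8.7333 [-11.8  36.7   9.1 108.6 -55.1  52.5  43.5] [0.559  0.1984 0.0671]
[[-0.088  0.994 -0.066]
 [ 0.812  0.11   0.573]
 [ 0.576 -0.003 -0.817]]
gap 0.0295 F 30.000002682209015 [-1.5  0.5 -2.7]
units to goal [-0.034  0.002  0.072]
1962 [0.5364 0.262  0.0571] [0.5717 0.2828 0.0789]
```

Call:
servo_tool --pt "0 0 0 -0.03 0 0.05 1" --pt "0 0 0 -0.02 0 0.03 1" --pt "0 0 0 0 0 0 1" --pt "0 0 0 0 0 0 1"

```text
time_s: 9.12
eef_pos: [0.5587, 0.1985, 0.0659]
tool_rot: [[-0.089, 0.994, -0.066], [0.811, 0.111, 0.575], [0.579, -0.002, -0.816]]
contact_force: [-10.3, -7.5, 18.5]
finger_gap: 0.0296
grasp_force: 30.0
```

```bash
python3 st.py .559 .199 .064
```

```text
9.1167 [-11.6  36.8   8.9 108.6 -55.3  52.4  43.8] [0.5587 0.1985 0.0659]
[[-0.089  0.994 -0.066]
 [ 0.811  0.111  0.575]
 [ 0.579 -0.002 -0.816]]
gap 0.0296 F 30.006393492221832 [-10.3  -7.5  18.5]
units to goal [-0.018  0.009  0.046]
```

Call:
servo_tool --pt "0 0 0 0 0 0 0.4" --pt "0 0 0 0 0 0 0.3" --pt "0 0 0 0 0 0 0.2" --pt "0 0 0 0 0 0 0.2" --pt "0 0 0 0 0 0 0.2" --pt "0 0 0 0 0 0 0.2"

```text
time_s: 9.62
eef_pos: [0.5596, 0.1985, 0.0634]
tool_rot: [[-0.088, 0.994, -0.065], [0.813, 0.11, 0.572], [0.576, -0.002, -0.817]]
contact_force: [0.8, -1.1, -0.5]
finger_gap: 0.0658
grasp_force: 0.0
```

Call:
servo_tool --pt "0 0 0 0.05 0 -0.2 0.2" --pt "0 0 0 0.1 0 -0.5 0.2" --pt "0 0 0 0.2 0 -0.8 0.2" --pt "0 0 0 0.2 0 -0.8 0.2" --pt "0 0 0 0.2 0 -0.8 0.2" --pt "0 0 0 0.2 0 -0.8 0.2" --pt "0 0 0 0 0 0 0.2"

```text
time_s: 10.2
eef_pos: [0.5694, 0.1368, 0.2194]
tool_rot: [[-0.09, 0.994, -0.055], [0.813, 0.105, 0.572], [0.575, 0.007, -0.818]]
contact_force: [0.5, -0.8, -0.2]
finger_gap: 0.0701
grasp_force: 0.0
```

```bash
python3 st.py; python3 - <<'E'
from h import *
p=[]
for n in('scene','side'):
    s=snap(n,n+'6');W=cloud(s);z=W[...,2]
    d=W[...,:2]-[.558,.2068];a=d@[-.1,.995];b=d@[.995,.1]
    hsv=cv2.cvtColor(s['p'],cv2.COLOR_RGB2HSV)
    m=(z>.03)&(z<.095)&(abs(a)<.1)&(abs(b)<.03)&(hsv[...,1]<70)
    br=(z>.03)&(z<.095)&(abs(a)<.1)&(abs(b)<.04)&(hsv[...,0]<32)&(hsv[...,0]>14)&(hsv[...,1]>120)
    print(n,m.sum(),'along',a[m].min(),a[m].max(),'top',np.percentile(z[m],99),'brass',br.sum(),a[br].min() if br.any() else '')
    t=m&(z>.07)
    if t.any(): print('top line x',b[t].mean(), np.polyfit(a[t],b[t],1),np.polyfit(a[t],z[t],1))
    bx=(z>.17)&(z<.21)&(np.hypot(W[...,0]-.598,W[...,1]+.222)<.06)&(hsv[...,2]<70); r=cv2.minAreaRect((W[bx][:,:2]*1000).astype(np.float32));print('handle',r)
p=np.hstack([cv2.resize(load('scene6')['p'][180:360,300:500],(400,360)),cv2.resize(load('side6')['p'][150:330,230:430],(400,360))]);cv2.imwrite('pics/c6.png',p[:,:,::-1])
E
```

```text
10.2 [-10.3  25.3  15.  102.3 -45.1  67.6  33.2] [0.5694 0.1368 0.2194]
[[-0.09   0.994 -0.055]
 [ 0.813  0.105  0.572]
 [ 0.575  0.007 -0.818]]
gap 0.0701 F 0.0 [ 0.5 -0.8 -0.2]
scene 672 along -0.07810818656727302 0.07222269599482753 top 0.07854311709021014 brass 23 -0.07436606904868372
top line x 0.004678943006101767 [-0.00345038  0.00470195] [0.00120455 0.07440626]
handle ((599.9640502929688, -220.6275177001953), (15.580192565917969, 70.06599426269531), 72.2612075805664)
side 260 along -0.08400823563334411 0.07280465948798265 top 0.07979850713730947 brass 27 -0.07840585745783098
top line x -0.0031769592295615686 [-0.01688907 -0.00315322] [0.00617917 0.07457774]
handle ((595.8915405273438, -223.19735717773438), (19.250940322875977, 69.08336639404297), 73.321533203125)
```

View pics/c6.png

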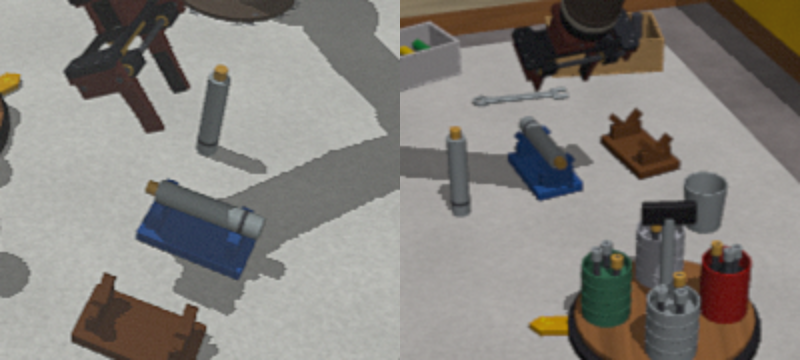

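The arbor lies in both vees, with its top at about 75–78 mm against 77 mm nominal. Next is the caddy: straighten the tool first.

Call:
servo_tool --pt "0 -0.12 0 0 0 -0.4 0" --pt "0 -0.12 0 0 0 -0.5 0" --pt "0 -0.12 0 0 0 -0.5 0" --pt "0 -0.12 0 0 0 -0.5 0" --pt "0 -0.12 0 0 0 -0.5 0" --pt "0 0 0 0 0 0 0"

```text
time_s: 10.8
eef_pos: [0.5706, 0.1128, 0.3041]
tool_rot: [[-0.12, 0.993, 0.001], [0.993, 0.12, 0.01], [0.009, 0.002, -1.0]]
contact_force: [0.4, 1.8, -1.0]
finger_gap: 0.0881
grasp_force: 0.0
```

```bash
python3 st.py .56 -.21 .33
```

```text
10.8 [-33.7  16.9  23.3  94.2  -7.6  70.2  -1.9] [0.5706 0.1128 0.3041]
[[-0.12   0.993  0.001]
 [ 0.993  0.12   0.01 ]
 [ 0.009  0.002 -1.   ]]
gap 0.0881 F 0.0 [ 0.4  1.8 -1. ]
units to goal [-7.973 -1.226 -0.725]
```

Call:
servo_tool --pt "0 0 0 -0.8 -0.12 -0.07 0" --pt "0 0 0 -0.8 -0.12 -0.07 0" --pt "0 0 0 -0.8 -0.12 -0.07 0" --pt "0 0 0 -0.8 -0.12 -0.07 0" --pt "0 0 0 -0.8 -0.12 -0.07 0" --pt "0 0 0 -0.8 -0.12 -0.07 0" --pt "0 0 0 -0.8 -0.12 -0.07 0" --pt "0 0 0 -0.8 -0.12 -0.07 0"

```text
time_s: 11.47
eef_pos: [0.559, -0.1533, 0.3184]
tool_rot: [[-0.11, 0.994, -0.006], [0.994, 0.11, 0.016], [0.016, -0.004, -1.0]]
contact_force: [1.2, 0.4, -0.3]
finger_gap: 0.0878
grasp_force: 0.0
```

Call:
servo_tool --pt "0 0 0 -0.8 -0.12 -0.07 0" --pt "0 0 0 -0.8 -0.12 -0.07 0" --pt "0 0 -0.113 0 0 0 0" --pt "0 0 -0.113 0 0 0 0" --pt "0 0 -0.113 0 0 0 0" --pt "0 0 -0.113 0 0 0 0" --pt "0 0 -0.113 0 0 0 0" --pt "0 0 -0.113 0 0 0 0"

```text
time_s: 12.13
eef_pos: [0.5568, -0.2166, 0.3227]
tool_rot: [[-0.713, 0.701, -0.006], [0.701, 0.713, 0.016], [0.016, 0.007, -1.0]]
contact_force: [-0.0, 0.2, 0.2]
finger_gap: 0.0877
grasp_force: 0.0
```

Call:
servo_tool --pt "0 0 -0.113 0 0 0 0" --pt "0 0 -0.113 0 0 0 0" --pt "0 0 -0.113 0 0 0 0" --pt "0 0 -0.113 0 0 0 0" --pt "0 0 0 0 0 0 0"

```text
time_s: 12.55
eef_pos: [0.5568, -0.2167, 0.323]
tool_rot: [[-0.947, 0.32, -0.006], [0.32, 0.947, 0.016], [0.011, 0.013, -1.0]]
contact_force: [-0.3, -0.3, -0.5]
finger_gap: 0.0876
grasp_force: 0.0
```

```bash
python3 st.py; cat > cad.py <<'E'
from h import *
import sys
s=snap('wrist',sys.argv[1]);W=cloud(s);z=W[...,2];hsv=cv2.cvtColor(s['p'],cv2.COLOR_RGB2HSV);H,S,V=[hsv[...,i].astype(int) for i in range(3)]
d=np.hypot(W[...,0]-.598,W[...,1]+.222)
m=(d<.06)&(z>.17)&(z<.215)
if m.any(): r=cv2.minAreaRect((W[m][:,:2]*1000).astype(np.float32));print('handle',r,z[m].mean(),cv2.boxPoints(r).round(0).tolist())
y=(H>18)&(H<32)&(S>140)&(z<.03)&(d<.22); print('pointer',y.sum(),W[y].mean(0),W[y].min(0),W[y].max(0)); 
r=((H<6)|(H>174))&(S>140)&(z>.02)&(z<.13)&(d<.13); rt=r&(z>.105); print('red',r.sum(),rt.sum()); 
if rt.any(): print(cv2.minEnclosingCircle((W[rt][:,:2]*1000).astype(np.float32)))
dk=(V<50)&(abs(z-.014)<.005)&(d<.16); print('base',dk.sum(),cv2.minEnclosingCircle((W[dk][:,:2]*1000).astype(np.float32)))
ys=W[y][:,:2]; c=ys.mean(0); far=ys[np.argmax(np.hypot(*(ys-[.598,-.222]).T))]; print('tip',far)
E
python3 cad.py w7
```

```text
12.55 [ 2.2 18.3 19.8 89.4 -7.1 74.1 94.5] [ 0.5568 -0.2167  0.323 ]
[[-0.947  0.32  -0.006]
 [ 0.32   0.947  0.016]
 [ 0.011  0.013 -1.   ]]
gap 0.0876 F 0.0 [-0.3 -0.3 -0.5]
handle ((595.8978271484375, -219.98912048339844), (17.344942092895508, 69.5014877319336), 70.89521026611328) 0.19839447969819887 [[560.0, -217.0], [626.0, -240.0], [632.0, -223.0], [566.0, -200.0]]
pointer 1005 [ 0.45323548 -0.1721961   0.010344  ] [ 4.26557694e-01 -1.92960703e-01  3.44269868e-04] [ 0.62425944 -0.09720218  0.01632293]
red 1088 297
((669.5167846679688, -241.8118133544922), 32.5251350402832)
base 2049 ((596.4031982421875, -220.37400817871094), 129.22500610351562)
tip [ 0.42655769 -0.16443346]
```

View pics/w7.png

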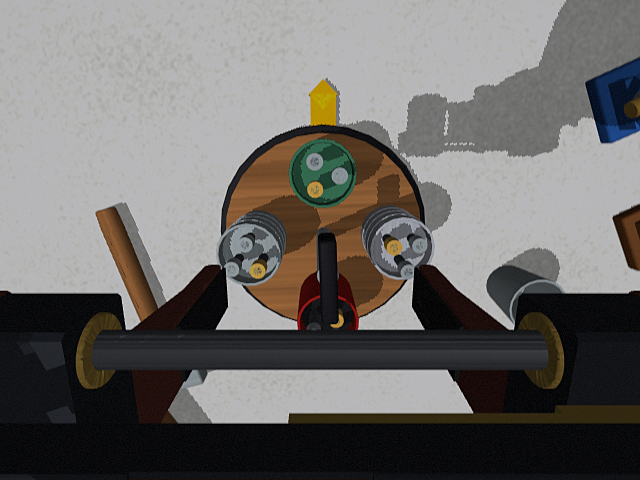

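The wrist view shows the yellow pointer at (322,100), the green can at the front and the red can at the back at (327,305). The handle bar runs along the pointer line. The axis is at (0.596,-0.220), the front is at 161.7° and the red can is at about -18°, so a half turn is needed.

Call:
servo_tool --pt "0 0 0 -0.5 0.09 0.3 0" --pt "0 0 0 -0.5 0.09 0.5 0" --pt "0 0 0 0 0 0.8 0" --pt "0 0 0 0 0 0.8 0" --pt "0 0 0 0 0 0.6 0" --pt "0 0 0 0 0 0.4 0" --pt "0 0 0 0 0 0 0"

```text
time_s: 13.18
eef_pos: [0.5947, -0.2203, 0.1838]
tool_rot: [[-0.944, 0.329, -0.011], [0.328, 0.944, 0.016], [0.016, 0.012, -1.0]]
contact_force: [0.1, 0.0, 0.1]
finger_gap: 0.0878
grasp_force: 0.0
```

```bash
python3 st.py .596 -.2203 .183
```

```text
13.1833 [  3.6  28.5  18.2  93.9 -10.6  60.2  95.9] [ 0.5947 -0.2203  0.1838]
[[-0.944  0.329 -0.011]
 [ 0.328  0.944  0.016]
 [ 0.016  0.012 -1.   ]]
gap 0.0878 F 0.0 [0.1 0.  0.1]
units to goal [-0.032  0.01   0.019]
```

Call:
servo_tool --pt "0 0 0 -0.03 0.01 0 1" --pt "0 0 0 0 0 0 1" --pt "0 0 0 0 0 0 1" --pt "0 0 0 0 0 0 1" --pt "0 0 0 0 0 0 1" --pt "0 0 0 0 0 0 1" --pt "0 0 0 0 0 0 1" --pt "0 0 0 0 0 0 1" --squeeze 15

```text
time_s: 13.85
eef_pos: [0.5985, -0.2215, 0.189]
tool_rot: [[-0.946, 0.325, -0.003], [0.325, 0.946, 0.014], [0.007, 0.012, -1.0]]
contact_force: [-0.2, 0.7, 0.0]
finger_gap: 0.0382
grasp_force: 0.0
```

Call:
servo_tool --pt "0 0 0 0 0 0 1" --pt "0 0 0 0 0 0 1" --pt "0 0 0 0 0 0 1" --pt "0 0 0 0 0 0 1" --pt "0 0 0 0 0 0 1" --pt "0 0 0 0 0 0 1"

```text
time_s: 14.35
eef_pos: [0.5983, -0.2218, 0.1888]
tool_rot: [[-0.946, 0.325, -0.004], [0.325, 0.946, 0.013], [0.008, 0.011, -1.0]]
contact_force: [-0.6, -1.4, -0.6]
finger_gap: 0.0174
grasp_force: 15.0
```

Call:
servo_tool --pt "0 0 0.06 0 0 0 1" --pt "0 0 0.1 0 0 0 1" --pt "0 0 0.1 0 0 0 1" --pt "0 0 0.1 0 0 0 1" --pt "0 0 0.1 0 0 0 1"

```text
time_s: 14.77
eef_pos: [0.5978, -0.2226, 0.1888]
tool_rot: [[-0.699, 0.715, -0.004], [0.715, 0.699, 0.012], [0.012, 0.006, -1.0]]
contact_force: [-2.3, -2.7, -0.1]
finger_gap: 0.0173
grasp_force: 15.0
```

```bash
python3 st.py .596 -.2203 .183
```

```text
14.7667 [ -0.7  29.   24.5  93.8 -14.   60.7  72.5] [ 0.5978 -0.2226  0.1888]
[[-0.699  0.715 -0.004]
 [ 0.715  0.699  0.012]
 [ 0.012  0.006 -1.   ]]
gap 0.0173 F 14.98875841498375 [-2.3 -2.7 -0.1]
units to goal [0.071 0.008 0.145]
```

Call:
servo_tool --pt "0 0 0.1 0 0 0 1" --pt "0 0 0.1 0 0 0 1" --pt "0 0 0.1 0 0 0 1" --pt "0 0 0.1 0 0 0 1" --pt "0 0 0.1 0 0 0 1" --pt "0 0 0.1 0 0 0 1" --pt "0 0 0.1 0 0 0 1" --pt "0 0 0.1 0 0 0 1"

```text
time_s: 15.43
eef_pos: [0.5963, -0.2233, 0.1887]
tool_rot: [[0.027, 1.0, -0.007], [1.0, -0.027, 0.012], [0.012, -0.007, -1.0]]
contact_force: [-7.3, -2.8, 2.2]
finger_gap: 0.0174
grasp_force: 15.0
```

```bash
python3 st.py .597 -.2215 .186
```

```text
15.4333 [ -8.   31.   35.8  94.4 -20.5  61.9  32.4] [ 0.5963 -0.2233  0.1887]
[[ 0.027  1.    -0.007]
 [ 1.    -0.027  0.012]
 [ 0.012 -0.007 -1.   ]]
gap 0.0174 F 15.031390339136124 [-7.3 -2.8  2.2]
units to goal [0.044 0.017 0.068]
```

Call:
servo_tool --pt "0 0 0.1 0 -0.04 0 1" --pt "0 0 0.1 0 0 0 1" --pt "0 0 0.1 0 0 0 1" --pt "0 0 0.1 0 0 0 1" --pt "0 0 0.1 0 0 0 1" --pt "0 0 0.1 0 0 0 1" --pt "0 0 0.1 0 0 0 1" --pt "0 0 0.1 0 0 0 1"

```text
time_s: 16.1
eef_pos: [0.5946, -0.2226, 0.1886]
tool_rot: [[0.736, 0.677, -0.007], [0.677, -0.735, 0.013], [0.004, -0.015, -1.0]]
contact_force: [-8.1, -1.0, 1.7]
finger_gap: 0.0175
grasp_force: 15.1
```

Call:
servo_tool --pt "0 0 0.1 0 0 0 1" --pt "0 0 0.1 0 0 0 1" --pt "0 0 0.1 0 0 0 1" --pt "0 0 0.1 0 0 0 1" --pt "0 0 0.1 0 0 0 1" --pt "0 0 0.1 0 0 0 1" --pt "0 0 0.1 0 0 0 1" --pt "0 0 0 0 0 0 1"

```text
time_s: 16.77
eef_pos: [0.5944, -0.2212, 0.1885]
tool_rot: [[0.999, 0.043, -0.009], [0.044, -0.999, 0.015], [-0.008, -0.016, -1.0]]
contact_force: [-10.3, 2.2, 8.1]
finger_gap: 0.0175
grasp_force: 15.0
```

```bash
python3 st.py .597 -.2215 .186; python3 - <<'E'
from h import *
c=np.array([.596,-.2205])
for n in('scene','side'):
    s=snap(n,n+'8');W=cloud(s);z=W[...,2];hsv=cv2.cvtColor(s['p'],cv2.COLOR_RGB2HSV);H,S,V=[hsv[...,i].astype(int) for i in range(3)]
    d=np.hypot(W[...,0]-.596,W[...,1]+.2205)
    r=((H<6)|(H>174))&(S>140)&(z>.02)&(z<.118)&(d<.13);
    q=W[r]; print(n,r.sum(),q.min(0).round(3),q.max(0).round(3),q.mean(0).round(3))
E
```

```text
16.7667 [-20.3  38.3  57.5  95.4 -35.2  67.1 -41. ] [ 0.5944 -0.2212  0.1885]
[[ 0.999  0.043 -0.009]
 [ 0.044 -0.999  0.015]
 [-0.008 -0.016 -1.   ]]
gap 0.0175 F 15.031880289316177 [-10.3   2.2   8.1]
units to goal [0.066 0.012 0.062]
scene 187 [ 0.489 -0.259  0.034] [ 0.558 -0.193  0.112] [ 0.539 -0.214  0.088]
side 690 [ 0.485 -0.262  0.03 ] [ 0.551 -0.193  0.115] [ 0.511 -0.244  0.077]
```

Call:
servo_tool --pt "0 0 0.1 -0.04 0 0 1" --pt "0 0 0.1 0 0 -0.02 1" --pt "0 0 0.1 0 0 -0.02 1" --pt "0 0 0.07 0 0 0 1" --pt "0 0 0 0 0 0 1" --pt "0 0 0 0 0 0 1" --pt "0 0 0 0 0 0 1" --pt "0 0 0 0 0 0 1"

```text
time_s: 17.53
eef_pos: [0.5944, -0.2205, 0.1888]
tool_rot: [[0.95, -0.312, -0.006], [-0.312, -0.95, 0.015], [-0.011, -0.013, -1.0]]
contact_force: [-0.4, -1.1, -19.5]
finger_gap: 0.0171
grasp_force: 14.9
```

```bash
python3 st.py .597 -.2215 .186; python3 - <<'E'
from h import *
for n in('scene','side','wrist'):
    s=snap(n,n+'9');W=cloud(s);z=W[...,2];hsv=cv2.cvtColor(s['p'],cv2.COLOR_RGB2HSV);H,S,V=[hsv[...,i].astype(int) for i in range(3)]
    d=np.hypot(W[...,0]-.596,W[...,1]+.2205)
    r=((H<6)|(H>174))&(S>140)&(z>.02)&(z<.118)&(d<.13);q=W[r]
    if r.any(): print(n,r.sum(),q.min(0).round(3),q.max(0).round(3))
    y=(H>18)&(H<32)&(S>150)&(z<.02)&(z>-.005)&(d<.2)&(W[...,0]<.5); 
    if y.any(): print(' ptr',W[y].mean(0))
p=np.hstack([cv2.resize(load('scene9')['p'][150:330,160:360],(400,360)),cv2.resize(load('side9')['p'][220:360,260:416],(400,360))]);cv2.imwrite('pics/c9.png',p[:,:,::-1])
E
```

```text
17.5333 [-22.6  40.9  62.6  95.6 -39.1  68.9 -58.4] [ 0.5944 -0.2205  0.1888]
[[ 0.95  -0.312 -0.006]
 [-0.312 -0.95   0.015]
 [-0.011 -0.013 -1.   ]]
gap 0.0171 F 14.926968365907669 [ -0.4  -1.1 -19.5]
units to goal [0.069 0.004 0.07 ]
scene 191 [ 0.492 -0.232  0.031] [ 0.557 -0.166  0.111]
 ptr [ 0.45476615 -0.17162771  0.0089196 ]
side 649 [ 0.488 -0.237  0.029] [ 0.553 -0.165  0.113]
 ptr [ 0.45136628 -0.17708485  0.00864553]
wrist 253 [ 0.491 -0.217  0.085] [ 0.554 -0.176  0.112]
```

View pics/c9.png

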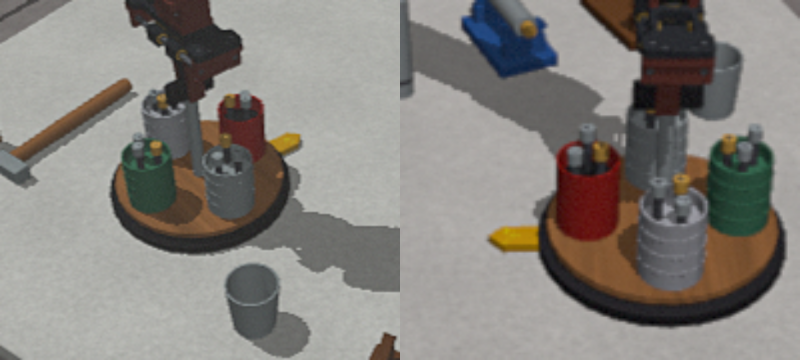

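The crops show the red can beside the yellow pointer with the handle gripped. The red can measures about 163°, against 161.7° for the front, which is roughly 2 mm off the line. Ease the vertical load and settle.

Call:
servo_tool --pt "0 0 0 0 0 0.015 1" --pt "0 0 0 0 0 0 1" --pt "0 0 0 0 0 0 1" --pt "0 0 0 0 0 0 1" --pt "0 0 0 0 0 0 1" --pt "0 0 0 0 0 0 1"

```text
time_s: 18.18
eef_pos: [0.5945, -0.2206, 0.189]
tool_rot: [[0.949, -0.314, -0.006], [-0.314, -0.949, 0.015], [-0.01, -0.013, -1.0]]
contact_force: [-3.6, 3.8, -22.6]
finger_gap: 0.0174
grasp_force: 14.9
```

```bash
python3 st.py; python3 -c "
from h import *
print(get_state()['joint_velocities'].round(2)); print(job_done())"
```

```text
18.1833 [-22.6  40.9  62.6  95.6 -39.1  68.9 -58.5] [ 0.5945 -0.2206  0.189 ]
[[ 0.949 -0.314 -0.006]
 [-0.314 -0.949  0.015]
 [-0.01  -0.013 -1.   ]]
gap 0.0174 F 14.930025190114975 [ -3.6   3.8 -22.6]
[-0.02  0.05  0.12 -0.01 -0.1   0.09 -0.07]
the job is handed in; nothing more can be done
None
```

I handed the job in at 18.2 s, and no verdict came back: the arbor is seated in both vees and let go of, the red can is at the pointer (about 2 mm off its line by the cameras), and the gripper is holding the handle at 15 N.

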